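Move the cooling canister from its stand to the tile

ROBOT

A 6-joint arm with a two-finger parallel gripper is mounted at the origin on the work surface. World frame = base frame: x ahead of the robot, y to its left, z up, the work surface at z = 0. Lengths are in m, angles in rad, forces in N, time in s.
With the tool pointing down it reaches from about 0.325 to 0.775 m from the base axis. Payload 9.3 kg.
Tool frame: the origin (TCP) lies at the very end of the fingers, on their centre line; the grasp point (between the pads) lies 19 mm behind it; z points along the fingers, y is the direction in which the jaws open and shut (so a half turn about z gives the same grasp; the last joint's range is limited). The gripper opens to 85 mm and grips with 20 to 120 N. Pads are 22 mm wide; open, the fingers measure 114 mm over their backs; the gripper's body (76 mm by 85 mm) begins 54 mm behind the grasp point. The pads swing forward as they close: fully open they stand 13 mm farther back than shut.
Start: joints at [-1.3, 0.259, 0.021, 1.334, 0, 1.418], TCP at [0.226, -0.501, 0.231] pointing down, gripper open.
Joint ranges: [-3.04, 3.04], [-0.91, 1.82], [-1.04, 1.36], [-1.92, 1.95], [-1.52, 1.45], [-3.14, 3.14]. Speed limits (rad/s): [2.22, 2.22, 2.79, 3.14, 3.14, 3.14].

INTERFACE

Orientations are given as a unit quaternion [w, x, y, z].
In Python, from station import telemetry, capture, camera_info, env gives the robot as it stands. The module is installed in compiled form; this text tells all that it offers.
- The arm moves only by the shell command python3 -m handwheel 'ROWS' [FORCE]. ROWS is text: rows parted by semicolons, each of 7 numbers parted by spaces: the shift along the tool's x, y, z in units of 50 mm (1.0 is 50 mm), then the turn, a rotation vector about the tool's x, y, z in degrees, then the opening, from 0 (shut) to 1 (fully open). A call has 1 to 10 rows; each row shifts and turns the commanded pose from where the row before left it, along the tool's axes as they then stand; what a row does not reach is not made up. A row lasts 1/10 s, in which the tool goes at most 50 mm and 8.59 degrees, less where a joint would pass 70% of its speed; a pose out of reach is approached as far as the arm can. A call is refused whole if a number of a shift passes 1 or a number of a turn 8.59, either way. A call with a gripper value outside its range is refused whole. The fingers move at their own pace and stop on an object; FORCE is the grip in N (left out, the last holds). Time passes only in rows, so rows that do not move let the fingers close. It gives the time, the measured TCP pose, the force and the opening at its end, in the units of the state.
- telemetry.observe(): the state, without advancing time (a new reading comes with each control period).
- capture(name): name is "scene" or "top"; returns (picture, depth): 384x512x3 uint8, blue, green, red; 384x512 float32, m along the optical axis (not along the pixel's ray), 0 where there is no reading.
- camera_info(name): a dict with "fx", "fy", "cx", "cy" (pixels), "cam_to_world" (4x4, takes a point from camera to world coordinates). Camera axes: x right, y down, z forward; pixel columns grow to the right and rows downward; lengths in m; the calibration is good to about 2 mm. A picture is of the moment at which its call begins. camera_info takes no time and is no camera call.
- env.close_job(): hands the job in, once; it reports no verdict.
The state is a dict: "clock": time; "qpos": joint angles; "qvel": joint speeds; "effort": joint torques, N m; "tcp_pos": TCP position; "tool_rot": TCP orientation; "ft_force": force on the tool from outside, world axes, zero at the start; "moment": the same for the moment, N m; "width": opening from 0.0 (shut) to 1.0 (fully open).
Only numpy, scipy, OpenCV 4.12 (cv2) and the standard library are available. Lean on these libraries where they do the work, as an engineer would, in place of code of your own. Each camera call takes 0.05 s, during which the arm holds its last target.

TASK

On this glass worker's bench, lift the steel canister that has the arched carrying handle off its stand, keeping it upright, and set it down gently, standing upright in the middle of the square terracotta tile. Leave the similar pot with the round knob where it is on its own stand, and let go of the canister at the end.

Things in the scene. Friction and masses are not known exactly. Their poses are not given: they have to be found in the camera images.
- canister_centre (a point): Centre (40 mm above the underside) of the closed steel canister: 98 mm wide, 80 mm tall, 0.3-0.6 kg, too wide to grip round. Its rigid arched handle has a level wooden bar, 16 mm wide (canister x), 72 mm long (y), 14 mm high, its middle 95 mm above this point; 48 mm free under it; steel uprights 44 mm to either side (y). z: its axis, up. It starts on the middle of its stand.
- stand: The fixed round three-legged dark steel stand on which the canister starts; flat top 112 mm in diameter, 55 mm above the bench. Origin on the bench under its centre, z up. A like stand carries the pot.
- tile: The fixed square terracotta tile on which the canister is to be set, lying flat on the bench between the two stands: 150 by 150 mm, 12 mm thick. Origin at the centre of its underside, on the bench; x and y along its sides, z up. Its top is 12 mm above the origin.
- pot_centre (a point): Centre (40 mm above the underside) of the other steel pot, to be left alone: the same body, 98 mm in diameter, 80 mm tall, but with only a round wooden knob on the lid (its top 64 mm above this point). It stands loose on a stand like the canister's, on the other side of the tile.
There are look-alikes about, which are no part of the job. Of the things shaped like the tile, the terracotta one is meant.

How it is judged:
By the outcome, as a careful person would: the job done as asked, in the order asked, and still so for the second after the job is handed in, with the robot touching nothing.
It also fails if it takes over 35 s, if anything falls off the work surface, if the arm or the gripper's body presses on something with over 40 N, if the wrist force passes 120 N, or if a joint passes its speed limit or range.

## Working session

There is one attempt and no reset: what is moved stays moved. The work goes in short steps, Python scripts to look and compute and a shell command to move; the robot and the scene stay as the last step left them, time stands still between calls to the robot, and variables do not carry over. Pictures are saved under pics/ and viewed, and the job is handed in when it is done.

```bash
mkdir -p pics
python3 - <<'E'
from station import telemetry, capture, camera_info, env
import cv2, numpy as np
print(telemetry.observe())
for n in ("scene","top"):
    p,d=capture(n); cv2.imwrite(f"pics/{n}0.png",p); np.savez(f"{n}0.npz",p=p,d=d)
    print(n,camera_info(n))
E
```

```text
{'clock': 0.0, 'qpos': array([-1.29958056e+00,  2.59196808e-01,  2.07664640e-02,  1.33369924e+00,
        1.51099902e-05,  1.41819211e+00]), 'qvel': array([-0.00015835, -0.00044728, -0.00100774,  0.00195206, -0.00060088,
        0.00059052]), 'effort': array([-1.14278540e-03, -5.55642450e+01,  3.44520915e+01,  1.37210175e-02,
       -2.75365863e-06,  1.04580843e-05]), 'tcp_pos': array([ 0.22610769, -0.50106978,  0.23066551]), 'tool_rot': array([-6.65906060e-04,  9.77630758e-01,  2.10327499e-01, -3.19701408e-05]), 'ft_force': array([-0.38847905,  0.33158726, -0.02845818]), 'moment': array([0.0350783 , 0.00829002, 0.00349978]), 'width': 0.9986959188718598}
scene {'fx': 378.9832576209348, 'fy': 378.9832576209348, 'cx': 257.76001242146646, 'cy': 194.31581443058363, 'cam_to_world': array([[-0.66012104,  0.43069662, -0.61541908,  0.96630241],
       [ 0.75091058,  0.39945165, -0.52590082,  0.50473238],
       [ 0.01932646, -0.80928289, -0.58710109,  0.57405958],
       [ 0.        ,  0.        ,  0.        ,  1.        ]])}
top {'fx': 371.5694985114057, 'fy': 371.5694985114057, 'cx': 252.09623625115532, 'cy': 193.22749509166684, 'cam_to_world': array([[-0.00488201, -0.99472693,  0.10244263,  0.41148846],
       [-0.99998164,  0.005224  ,  0.00307034,  0.05800458],
       [-0.00358931, -0.10242576, -0.99473418,  0.82140456],
       [ 0.        ,  0.        ,  0.        ,  1.        ]])}
```

View pics/scene0.png

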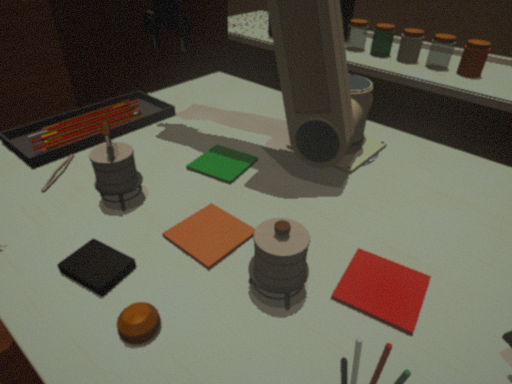

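View pics/top0.png

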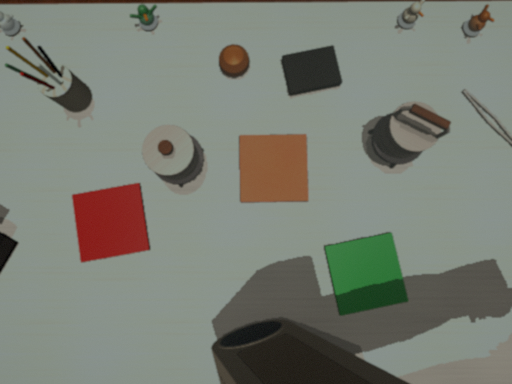

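The scene view shows the canister with the arched handle at about (115,170) and the knob pot at (280,255), with the terracotta tile at (210,235) between them. In the top view the canister bar is at about (430,117), the tile at (273,168) and the pot at (168,150). Next I measure these.

```bash
cat > h.py <<'E'
from station import camera_info
import cv2, numpy as np
def ray(n,uv,z):
    c=camera_info(n);T=c["cam_to_world"]
    uv=np.atleast_2d(uv).astype(float)
    d=np.c_[(uv[:,0]-c["cx"])/c["fx"],(uv[:,1]-c["cy"])/c["fy"],np.ones(len(uv))]@T[:3,:3].T
    o=T[:3,3]; return o+d*((z-o[2])/d[:,2])[:,None]
def cloud(n,d):
    c=camera_info(n);T=c["cam_to_world"]
    v,u=np.indices(d.shape)
    P=np.stack([(u-c["cx"])/c["fx"]*d,(v-c["cy"])/c["fy"]*d,d],-1)
    return P@T[:3,:3].T+T[:3,3]
E
python3 - <<'E'
from h import *
for n in ("top","scene"):
    f=np.load(n+"0.npz");p,d=f["p"],f["d"];W=cloud(n,d);hsv=cv2.cvtColor(p,cv2.COLOR_BGR2HSV)
    px={"top":(273,168),"scene":(210,235)}[n]
    print(n,"tile hsv",hsv[px[1],px[0]])
    h,s,v=cv2.split(hsv)
    m=((h>=6)&(h<=14)&(s>150)&(v>100)).astype(np.uint8)
    k,lab,st,cen=cv2.connectedComponentsWithStats(m)
    i=lab[px[1],px[0]]; c=max(cv2.findContours((lab==i).astype(np.uint8),0,2)[0],key=cv2.contourArea)
    box=cv2.approxPolyDP(c,0.04*cv2.arcLength(c,True),True)[:,0]
    R=ray(n,box,.012); print("tile corners",R.round(4),R.mean(0).round(4), st[i])
    # bar by depth/height
    ok=(d>0)
    b=ok&(W[...,2]>.175)&(W[...,2]<.215)
    x0,x1,y0,y1={"top":(380,470,80,170),"scene":(80,150,110,160)}[n]
    M=np.zeros_like(b);M[y0:y1,x0:x1]=1;b&=M
    P=W[b];print("bar pts",len(P),P.min(0).round(3),P.max(0).round(3),np.median(P,0).round(4))
    t=ok&(W[...,2]>.127)&(W[...,2]<.142);
    lid=t&M; 
    if n=="scene": lid=t.copy();lid[:, :60]=0;lid[:,180:]=0
    L=W[lid];print("lid",len(L),L.min(0).round(3),L.max(0).round(3),np.median(L,0).round(4))
    if n=="top":
        vv,uu=np.nonzero(b)
        h1=(M>0)&(((h<=12)|(h>=170))&(s>90))
        vv,uu=np.nonzero(h1);c=np.c_[uu,vv].astype(np.float32);r=cv2.minAreaRect(c);print("bar rect",r)
        B=ray(n,cv2.boxPoints(r),.197);print(B.round(4),B.mean(0).round(4))
        cc=ray(n,c,.197);print('mean',cc.mean(0)); 
        w,V=np.linalg.eigh(np.cov(cc[:,:2].T));print('axis',V[:,1],np.degrees(np.arctan2(V[1,1],V[0,1])))
        pot=t.copy();pot[:,:130]=0;pot[:,220:]=0;L=W[pot];print("pot lid",len(L),L.min(0).round(3),L.max(0).round(3))
    cv2.imwrite(f"pics/{n}_bar.png",cv2.resize(p[y0:y1,x0:x1],None,fx=5,fy=5,interpolation=0))
E
```

```text
top tile hsv [ 13 152 138]
tile corners [[0.5572 0.003  0.012 ]
 [0.5594 0.0074 0.012 ]
 [0.5527 0.0075 0.012 ]
 [0.5572 0.0141 0.012 ]
 [0.5527 0.0119 0.012 ]
 [0.5483 0.0208 0.012 ]
 [0.5528 0.0163 0.012 ]
 [0.5483 0.012  0.012 ]
 [0.5505 0.0141 0.012 ]
 [0.5527 0.0031 0.012 ]] [0.5532 0.011  0.012 ] [270 164   9   6  16]
bar pts 527 [ 0.585 -0.29   0.175] [ 0.631 -0.207  0.201] [ 0.6077 -0.2459  0.1962]
lid 1622 [ 0.56  -0.297  0.127] [ 0.656 -0.201  0.142] [ 0.5991 -0.2427  0.1352]
bar rect ((430.2000732421875, 116.10000610351562), (39.80200958251953, 7.155416965484619), 26.56505012512207)
[[ 0.6181 -0.2147  0.197 ]
 [ 0.6294 -0.2208  0.197 ]
 [ 0.5975 -0.2804  0.197 ]
 [ 0.5863 -0.2742  0.197 ]] [ 0.6078 -0.2475  0.197 ]
mean [ 0.60818888 -0.24747915  0.197     ]
axis [0.4735217  0.88078215] 61.73685855371917
pot lid 1907 [0.208 0.12  0.128] [0.614 0.267 0.141]
scene tile hsv [ 12 173 146]
tile corners [[ 0.4846 -0.0556  0.012 ]
 [ 0.6262 -0.0543  0.012 ]
 [ 0.6278  0.0893  0.012 ]
 [ 0.4864  0.0831  0.012 ]] [0.5562 0.0156 0.012 ] [ 164  204   90   63 2961]
bar pts 171 [ 0.588 -0.281  0.175] [ 0.634 -0.207  0.198] [ 0.6197 -0.2281  0.1953]
lid 1122 [-0.123 -1.697  0.127] [ 0.659 -0.198  0.142] [ 0.5924 -0.2622  0.1343]
```

View pics/top_bar.png

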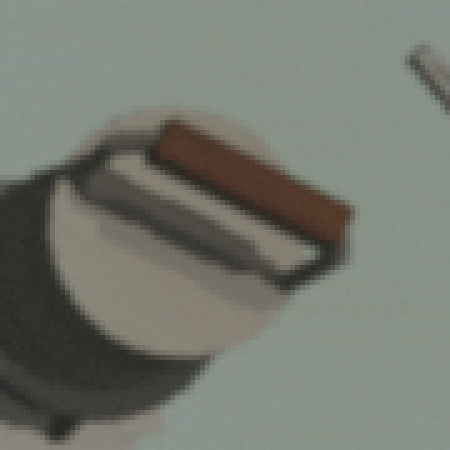

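The crop shows the wooden bar running from (170,135) to (345,225), which is about 62° in world xy. Its centre is near (0.608, -0.248), and the lid outline agrees. I'll refine the tile in the top view and meanwhile turn the tool in line with the bar while rising.

```bash
python3 - <<'E'
from h import *
f=np.load("top0.npz");p=f["p"];h,s,v=cv2.split(cv2.cvtColor(p,cv2.COLOR_BGR2HSV))
m=((h>=5)&(h<=20)&(s>90)&(v>70)).astype(np.uint8)
k,lab,st,c=cv2.connectedComponentsWithStats(m);i=lab[168,273];print(st[i])
ct=max(cv2.findContours((lab==i).astype(np.uint8),0,2)[0],key=cv2.contourArea)
r=cv2.minAreaRect(ct);B=ray("top",cv2.boxPoints(r),.012);print(r,B.round(4),B.mean(0).round(4))
print(ray("top",c[i],.012))
E
python3 -m handwheel '0 0 -0.3 0 0 -7.5 1;0 0 -0.3 0 0 -7.5 1;0 0 -0.3 0 0 -7.5 1;0 0 -0.3 0 0 -7.5 1;0 0 -0.3 0 0 -7.5 1' 60
cat > go.py <<'E'
# prints tool-frame shift (in 50mm units) and turn (deg) from current TCP to target
import sys,numpy as np
from scipy.spatial.transform import Rotation as R
from station import telemetry
def show(t,yaw=None):
    o=telemetry.observe();q=o["tool_rot"];r=R.from_quat([q[1],q[2],q[3],q[0]])
    print("t",o["clock"],"tcp",o["tcp_pos"].round(4),"F",o["ft_force"].round(1),"w",round(o["width"],3),"q",o["qpos"].round(2))
    x=r.as_matrix()[:,0];z=r.as_matrix()[:,2];print("xyaw",np.degrees(np.arctan2(x[1],x[0])).round(2),"zaxis",z.round(4))
    print("shift units",(r.inv().apply(np.array(t)-o["tcp_pos"])/.05).round(3))
    if yaw is not None:
        a=np.radians(yaw);T=R.from_matrix(np.array([[np.cos(a),np.sin(a),0],[np.sin(a),-np.cos(a),0],[0,0,-1]]))
        print("turn tool deg",np.degrees((r.inv()*T).as_rotvec()).round(2))
if __name__=="__main__":
    a=[float(s) for s in sys.argv[1:]];show(a[:3],a[3] if len(a)>3 else None)
E
python3 go.py .608 -.2475 .30 61.8
```

```text
[ 240  134   68   68 4466]
((273.1628723144531, 167.75930786132812), (66.53130340576172, 67.3089828491211), 89.09062194824219) [[ 0.6252  0.0891  0.012 ]
 [ 0.6268 -0.0607  0.012 ]
 [ 0.4783 -0.0601  0.012 ]
 [ 0.4767  0.0869  0.012 ]] [0.5517 0.0138 0.012 ]
[[0.5507091  0.01411117 0.012     ]]
clock: 0.6
tcp_pos: [0.2261, -0.5012, 0.3065]
tool_rot: [-0.0, 0.857, 0.516, 0.0]
ft_force: [-0.7, -0.3, 0.2]
width: 1.003
t 0.6 tcp [ 0.2261 -0.5012  0.3065] F [-0.7 -0.3  0.2] w 1.003 q [-1.3   0.25  0.2   1.52  0.    0.76]
xyaw 62.09 zaxis [-2.e-04  8.e-04 -1.e+00]
shift units [8.058 4.374 0.133]
turn tool deg [-0.03 -0.04  0.29]
```

```bash
python3 -m handwheel '0.5 0.3 0 0 0 0 1;0.8 0.43 0 0 0 0 1;0.8 0.43 0 0 0 0 1;0.85 0.45 0 0 0 0 1;0.85 0.45 0 0 0 0 1;0.85 0.45 0 0 0 0 1;0.85 0.45 0 0 0 0 1;0.85 0.47 0 0 0 0 1;0.85 0.47 0 0 0 0 1;0.8 0.45 0 0 0 0 1'
python3 go.py .608 -.2475 .30 61.8
python3 - <<'E'
from station import capture
import cv2
for n in("top","scene"):
    p,d=capture(n);cv2.imwrite(f"pics/{n}1.png",p)
E
```

```text
clock: 1.6
tcp_pos: [0.6085, -0.2501, 0.3059]
tool_rot: [-0.0, 0.858, 0.514, -0.0]
ft_force: [0.4, -1.6, 0.1]
width: 0.998
t 1.6 tcp [ 0.6085 -0.2501  0.3059] F [ 0.4 -1.6  0.1] w 0.998 q [-0.52  0.45  0.5   1.62  0.    1.55]
xyaw 61.8 zaxis [-5.e-04  3.e-04 -1.e+00]
shift units [ 0.04  -0.033  0.118]
turn tool deg [-0.03 -0.    0.  ]
```

View pics/scene1.png

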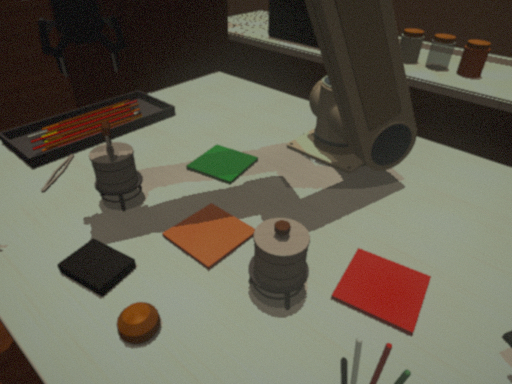

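Run:
```python
from h import *
for n in("scene","top"):
    c=camera_info(n);T=np.linalg.inv(c["cam_to_world"])
    for P in [(0,0,0),(.6085,-.25,.306),(.608,-.2475,.197),(.5,-.2,.4)]:
        q=T@np.r_[P,1];print(n,P,(q[0]/q[2]*c["fx"]+c["cx"]).round(),(q[1]/q[2]*c["fy"]+c["cy"]).round(),q[2].round(2))
```

```text
scene (0, 0, 0) 336.0 146.0 1.2
scene (0.6085, -0.25, 0.306) 93.0 78.0 0.77
scene (0.608, -0.2475, 0.197) 106.0 127.0 0.84
scene (0.5, -0.2, 0.4) 146.0 24.0 0.76
top (0, 0, 0) 282.0 430.0 0.77
top (0.6085, -0.25, 0.306) 468.0 92.0 0.53
top (0.608, -0.2475, 0.197) 430.0 116.0 0.64
top (0.5, -0.2, 0.4) 477.0 153.0 0.43
```

View pics/top1.png

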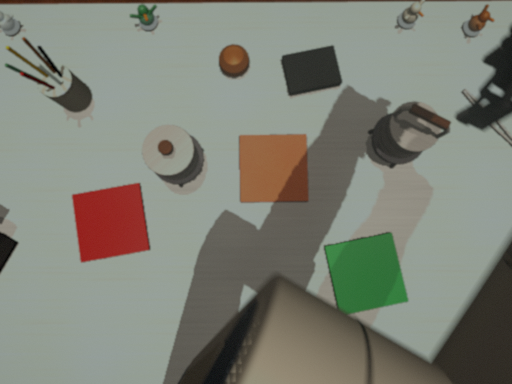

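Both views show the black gripper above the canister: scene (75,40), top (490,95). That agrees with the projected TCP. I'll correct the 3 mm offset and descend part way, then check alignment.

```bash
python3 -m handwheel '0.04 -0.03 0.2 0 0 0 1;0 0 0.35 0 0 0 1;0 0 0.35 0 0 0 1;0 0 0.35 0 0 0 1;0 0 0.25 0 0 0 1;0 0 0.1 0 0 0 1;0 0 0 0 0 0 1'
python3 go.py .608 -.2475 .171 61.8
python3 - <<'E'
from station import capture
from h import *
p,d=capture("top");cv2.imwrite("pics/top2.png",p)
cv2.imwrite("pics/top2c.png",cv2.resize(p[60:180,370:512],None,fx=5,fy=5,interpolation=0))
p,d=capture("scene");cv2.imwrite("pics/scene2c.png",cv2.resize(p[50:220,40:200],None,fx=3.5,fy=3.5))
E
```

```text
clock: 2.4
tcp_pos: [0.606, -0.2494, 0.2257]
tool_rot: [-0.001, 0.858, 0.513, -0.0]
ft_force: [0.7, -0.5, 1.0]
width: 1.001
t 2.4 tcp [ 0.606  -0.2494  0.2257] F [ 0.7 -0.5  1. ] w 1.001 q [-0.52  0.45  0.29  1.42 -0.    1.55]
xyaw 61.76 zaxis [-1.3e-03  6.0e-04 -1.0e+00]
shift units [0.053 0.018 1.093]
turn tool deg [-0.08  0.   -0.04]
```

View pics/top2c.png

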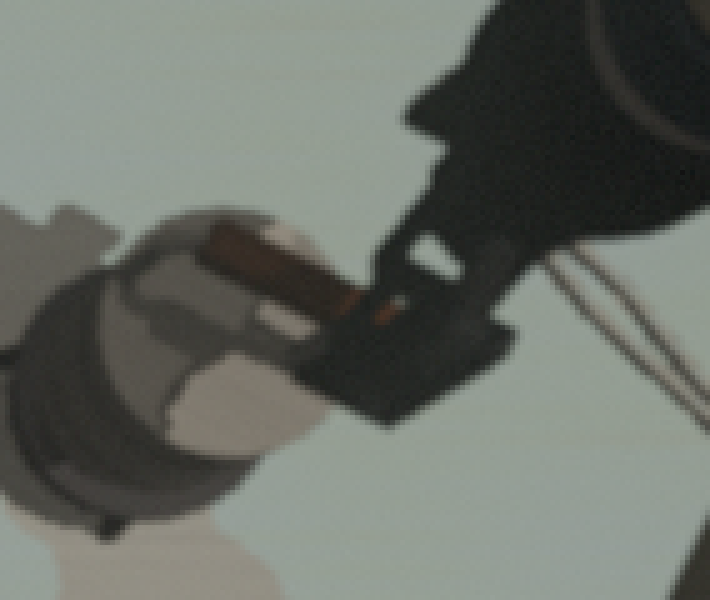

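View pics/scene2c.png

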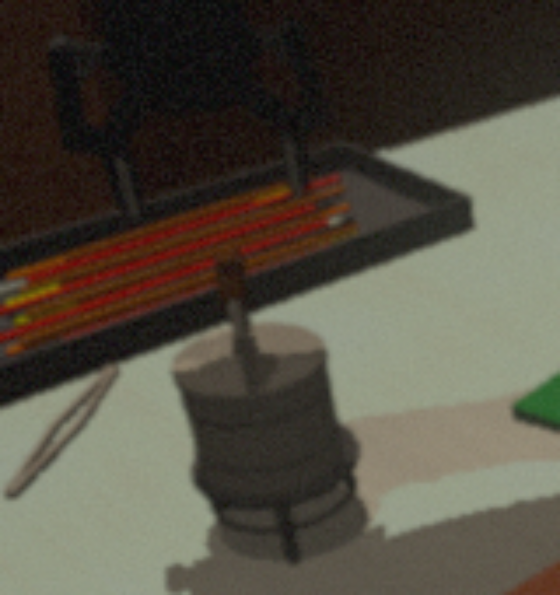

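In the scene crop, the view looks along the bar. The fingers at x=125 and x=297 straddle the bar at x=230, and projecting the TCP explains the small skew. I'll finish the descent and close gently.

```bash
python3 -m handwheel '0.05 0.02 0.25 0 0 0 1;0 0 0.3 0 0 0 1;0 0 0.3 0 0 0 1;0 0 0.18 0 0 0 1;0 0 0.06 0 0 0 1;0 0 0 0 0 0 1' 60
python3 go.py .608 -.2475 .171 61.8
python3 -m handwheel '0 0 0 0 0 0 0.7;0 0 0 0 0 0 0.5;0 0 0 0 0 0 0.35;0 0 0 0 0 0 0.3;0 0 0 0 0 0 0.25;0 0 0 0 0 0 0.2;0 0 0 0 0 0 0.15;0 0 0 0 0 0 0.1;0 0 0 0 0 0 0;0 0 0 0 0 0 0' 60
python3 go.py .608 -.2475 .171 61.8
```

```text
clock: 3.1
tcp_pos: [0.6086, -0.2474, 0.1716]
tool_rot: [-0.0, 0.858, 0.513, -0.0]
ft_force: [-0.1, 0.6, 0.6]
width: 1.0
t 3.1 tcp [ 0.6086 -0.2474  0.1716] F [-0.1  0.6  0.6] w 1.0 q [-0.51  0.46  0.18  1.29  0.    1.55]
xyaw 61.79 zaxis [-3.e-04  2.e-04 -1.e+00]
shift units [-0.007 -0.011  0.012]
turn tool deg [-0.02 -0.   -0.01]
clock: 4.1
tcp_pos: [0.609, -0.2477, 0.1722]
tool_rot: [0.0, 0.858, 0.513, 0.0]
ft_force: [3.1, -1.1, 3.2]
width: 0.175
t 4.1 tcp [ 0.609  -0.2477  0.1722] F [ 3.1 -1.1  3.2] w 0.175 q [-0.51  0.46  0.18  1.29 -0.    1.55]
xyaw 61.78 zaxis [ 1.e-03 -6.e-04 -1.e+00]
shift units [-0.005 -0.019  0.023]
turn tool deg [ 0.06  0.   -0.02]
```

```bash
python3 -m handwheel '0 0 0 0 0 0 0;0 0 -0.03 0 0 0 0;0 0 -0.06 0 0 0 0;0 0 -0.1 0 0 0 0;0 0 -0.15 0 0 0 0;0 0 -0.2 0 0 0 0;0 0 -0.2 0 0 0 0;0 0 -0.15 0 0 0 0;0 0 -0.08 0 0 0 0;0 0 0 0 0 0 0' 80
python3 go.py .553 .0145 .23
python3 - <<'E'
from station import capture
from h import *
p,d=capture("scene");cv2.imwrite("pics/scene3.png",p)
E
```

```text
clock: 5.1
tcp_pos: [0.6089, -0.2477, 0.2211]
tool_rot: [0.001, 0.858, 0.513, 0.0]
ft_force: [0.2, -1.2, -5.0]
width: 0.169
t 5.1 tcp [ 0.6089 -0.2477  0.2211] F [ 0.2 -1.2 -5. ] w 0.169 q [-0.51  0.45  0.28  1.4  -0.    1.55]
xyaw 61.78 zaxis [ 1.e-03 -6.e-04 -1.e+00]
shift units [ 4.092 -3.463 -0.183]
```

View pics/scene3.png

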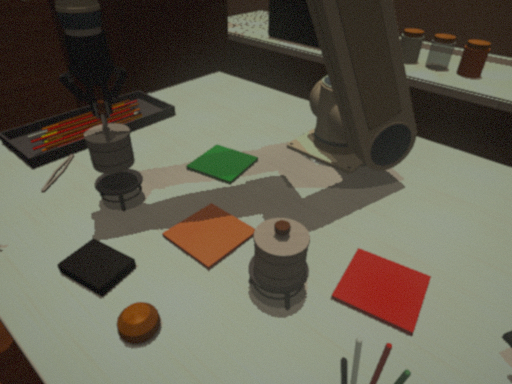

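The canister is off its stand and hanging upright at scene (110,145), with about 5 N of weight. Now I carry it smoothly to above the tile.

```bash
python3 -m handwheel '0.03 -0.025 0 0 0 0 0;0.08 -0.07 0 0 0 0 0;0.15 -0.13 0 0 0 0 0;0.22 -0.19 0 0 0 0 0;0.28 -0.235 0 0 0 0 0;0.3 -0.255 0 0 0 0 0;0.3 -0.255 0 0 0 0 0;0.3 -0.255 0 0 0 0 0;0.3 -0.255 0 0 0 0 0;0.3 -0.255 0 0 0 0 0'
python3 -m handwheel '0.3 -0.255 0 0 0 0 0;0.3 -0.25 0 0 0 0 0;0.3 -0.25 0 0 0 0 0;0.28 -0.235 0 0 0 0 0;0.22 -0.185 0 0 0 0 0;0.18 -0.15 0 0 0 0 0;0.12 -0.1 0 0 0 0 0;0.08 -0.07 0 0 0 0 0;0.04 -0.035 0 0 0 0 0;0 0 0 0 0 0 0'
python3 go.py .553 .0145 .1292
python3 - <<'E'
from station import capture
from h import *
p,d=capture("scene");cv2.imwrite("pics/scene4.png",p)
p,d=capture("top");cv2.imwrite("pics/top4.png",p);np.savez("top4.npz",p=p,d=d)
E
```

```text
clock: 6.15
tcp_pos: [0.5768, -0.1006, 0.2204]
tool_rot: [0.0, 0.858, 0.514, 0.0]
ft_force: [0.1, 0.3, -4.1]
width: 0.174
clock: 7.15
tcp_pos: [0.5529, 0.0139, 0.2203]
tool_rot: [0.0, 0.858, 0.513, -0.0]
ft_force: [-0.5, 0.2, -4.9]
width: 0.166
t 7.15 tcp [0.5529 0.0139 0.2203] F [-0.5  0.2 -4.9] w 0.166 q [-0.13  0.27  0.01  1.31 -0.    1.94]
xyaw 61.78 zaxis [-0.e+00 -1.e-04 -1.e+00]
shift units [ 0.012 -0.005  1.821]
```

View pics/scene4.png

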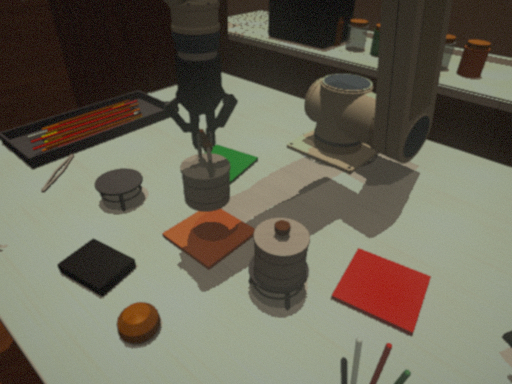

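View pics/top4.png

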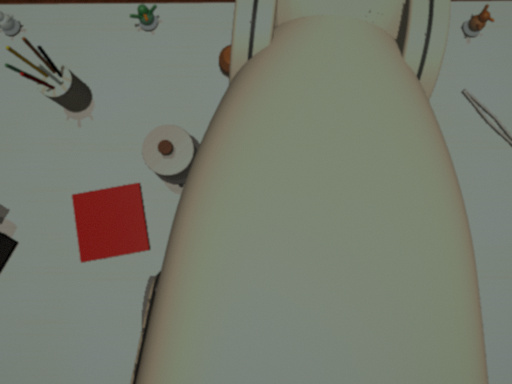

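The canister hangs upright above the tile, around scene (207,185). In the top view the arm hides it. Next I lower it.

```bash
python3 -m handwheel '0.01 0 0.05 0 0 0 0;0 0 0.12 0 0 0 0;0 0 0.2 0 0 0 0;0 0 0.3 0 0 0 0;0 0 0.3 0 0 0 0;0 0 0.3 0 0 0 0;0 0 0.2 0 0 0 0;0 0 0.12 0 0 0 0;0 0 0.06 0 0 0 0;0 0 0 0 0 0 0'
python3 go.py .553 .0145 .1292
python3 - <<'E'
from station import capture
from h import *
p,d=capture("scene");cv2.imwrite("pics/scene5c.png",cv2.resize(p[100:290,130:330],None,fx=3,fy=3))
E
```

```text
clock: 8.25
tcp_pos: [0.5531, 0.0143, 0.1377]
tool_rot: [-0.0, 0.858, 0.513, -0.0]
ft_force: [1.0, -0.2, -4.4]
width: 0.172
t 8.25 tcp [0.5531 0.0143 0.1377] F [ 1.  -0.2 -4.4] w 0.172 q [-0.13  0.31 -0.15  1.11  0.    1.94]
xyaw 61.78 zaxis [-1.e-04  0.e+00 -1.e+00]
shift units [ 0.002 -0.004  0.169]
```

View pics/scene5c.png

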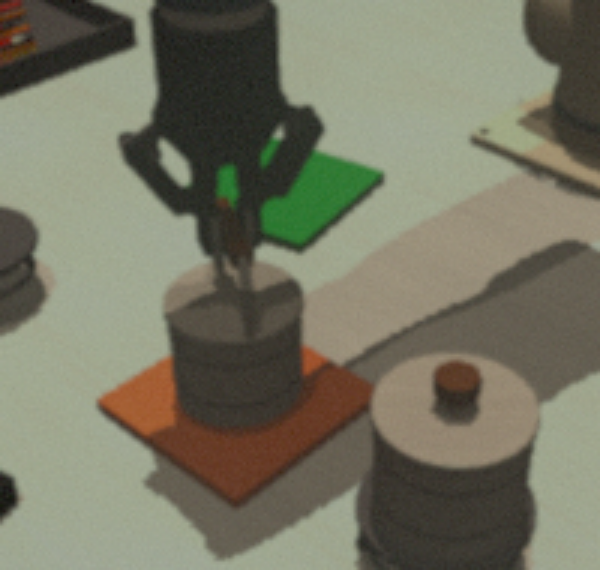

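It is about 8 mm above the tile and looks upright. I'll creep down while watching the force.

```bash
python3 -c "
from h import *
print(ray('scene',[(207.7,201.7)],.1005))"
python3 -m handwheel '0 0 0.04 0 0 0 0;0 0 0.04 0 0 0 0;0 0 0.03 0 0 0 0;0 0 0.02 0 0 0 0;0 0 0 0 0 0 0'
python3 -m handwheel '0 0 0.02 0 0 0 0;0 0 0 0 0 0 0'
python3 -m handwheel '0 0 0.02 0 0 0 0;0 0 0 0 0 0 0'
```

```text
[[0.55969144 0.02187742 0.1005    ]]
clock: 8.8
tcp_pos: [0.5531, 0.0144, 0.1311]
tool_rot: [-0.0, 0.858, 0.513, -0.0]
ft_force: [-0.3, -0.5, -4.5]
width: 0.176
clock: 9.0
tcp_pos: [0.5531, 0.0144, 0.1302]
tool_rot: [-0.0, 0.858, 0.513, -0.0]
ft_force: [0.3, 0.4, -5.5]
width: 0.173
clock: 9.2
tcp_pos: [0.5531, 0.0144, 0.1292]
tool_rot: [-0.0, 0.858, 0.513, -0.0]
ft_force: [0.8, -0.0, -5.5]
width: 0.171
```

```bash
python3 -m handwheel '0 0 0.02 0 0 0 0;0 0 0 0 0 0 0'
python3 -m handwheel '0 0 0.02 0 0 0 0;0 0 0 0 0 0 0'
python3 - <<'E'
from station import capture,telemetry
from h import *
p,d=capture("scene");W=cloud("scene",d)
cv2.imwrite("pics/scene6c.png",cv2.resize(p[100:290,130:330],None,fx=3,fy=3))
m=(abs(W[...,0]-.553)<.07)&(abs(W[...,1]-.0145)<.07)&(d>0)
l=m&(W[...,2]>.075)&(W[...,2]<.11)
h=np.histogram(W[...,2][m],bins=np.arange(0,.15,.004));print([(round(b,3),n) for n,b in zip(*h)])
P=W[l];print(len(P),P.min(0).round(4),P.max(0).round(4),np.median(P,0).round(4))
# plane fit to lid top
A=P[P[:,2]>np.median(P[:,2])-.004]; A=A[A[:,2]<np.median(P[:,2])+.004]
c=A.mean(0);u,s,v=np.linalg.svd(A-c);print("lid normal",v[2].round(3),c.round(4))
for t in ((.553,.0145),):pass
# lid of pot for reference
m=(abs(W[...,0]-.57)<.08)&(abs(W[...,1]-.2)<.07)&(W[...,2]>.13)&(W[...,2]<.14);Q=W[m];print("pot",len(Q),Q.min(0).round(3),Q.max(0).round(3),np.median(Q,0).round(4))
E
```

```text
clock: 9.4
tcp_pos: [0.5536, 0.0142, 0.1289]
tool_rot: [0.001, 0.858, 0.513, 0.001]
ft_force: [0.5, -1.4, 2.1]
width: 0.172
clock: 9.6
tcp_pos: [0.5539, 0.014, 0.1288]
tool_rot: [0.001, 0.858, 0.513, 0.001]
ft_force: [-0.9, -2.1, 9.4]
width: 0.173
[(np.float64(0.0), np.int64(0)), (np.float64(0.004), np.int64(0)), (np.float64(0.008), np.int64(989)), (np.float64(0.012), np.int64(360)), (np.float64(0.016), np.int64(62)), (np.float64(0.02), np.int64(55)), (np.float64(0.024), np.int64(60)), (np.float64(0.028), np.int64(53)), (np.float64(0.032), np.int64(69)), (np.float64(0.036), np.int64(68)), (np.float64(0.04), np.int64(54)), (np.float64(0.044), np.int64(64)), (np.float64(0.048), np.int64(62)), (np.float64(0.052), np.int64(61)), (np.float64(0.056), np.int64(60)), (np.float64(0.06), np.int64(71)), (np.float64(0.064), np.int64(48)), (np.float64(0.068), np.int64(82)), (np.float64(0.072), np.int64(64)), (np.float64(0.076), np.int64(59)), (np.float64(0.08), np.int64(50)), (np.float64(0.084), np.int64(50)), (np.float64(0.088), np.int64(788)), (np.float64(0.092), np.int64(165)), (np.float64(0.096), np.int64(5)), (np.float64(0.1), np.int64(7)), (np.float64(0.104), np.int64(9)), (np.float64(0.108), np.int64(3)), (np.float64(0.112), np.int64(10)), (np.float64(0.116), np.int64(7)), (np.float64(0.12), np.int64(5)), (np.float64(0.124), np.int64(6)), (np.float64(0.128), np.int64(13)), (np.float64(0.132), np.int64(22)), (np.float64(0.136), np.int64(27)), (np.float64(0.14), np.int64(41)), (np.float64(0.144), np.int64(38))]
1153 [ 0.5052 -0.0365  0.0751] [0.6039 0.0636 0.1092] [0.5654 0.0235 0.091 ]
lid normal [-0.002 -0.006 -1.   ] [0.5593 0.0178 0.0911]
pot 1560 [0.52  0.172 0.13 ] [0.617 0.269 0.139] [0.577  0.2275 0.1343]
```

View pics/scene6c.png

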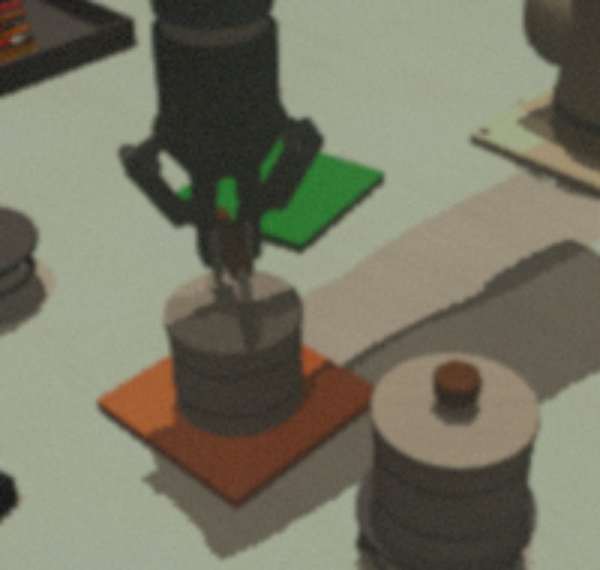

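The canister is seated. Its lid is at z≈0.091, level within 0.4°, and its centre is about (0.5545, 0.0136), within about 2 mm of the tile centre. I'll unload the press a little and open.

```bash
python3 -m handwheel '0 0 -0.02 0 0 0 0;0 0 -0.01 0 0 0 0;0 0 0 0 0 0 0' 20
python3 -m handwheel '0 0 0 0 0 0 0.22;0 0 0 0 0 0 0.27;0 0 0 0 0 0 0.33;0 0 0 0 0 0 0.4;0 0 0 0 0 0 0.55;0 0 0 0 0 0 0.7;0 0 0 0 0 0 0.85;0 0 0 0 0 0 1;0 0 0 0 0 0 1;0 0 0 0 0 0 1'
python3 go.py .553 .0145 .25
```

```text
clock: 9.95
tcp_pos: [0.5534, 0.0143, 0.129]
tool_rot: [0.0, 0.858, 0.513, 0.0]
ft_force: [1.3, -0.4, 1.5]
width: 0.17
clock: 10.95
tcp_pos: [0.5531, 0.0143, 0.1288]
tool_rot: [-0.0, 0.858, 0.513, -0.0]
ft_force: [-0.8, -0.4, 0.7]
width: 1.004
t 10.95 tcp [0.5531 0.0143 0.1288] F [-0.8 -0.4  0.7] w 1.004 q [-0.13  0.31 -0.17  1.09 -0.    1.94]
xyaw 61.78 zaxis [-0. -0. -1.]
shift units [ 1.000e-03 -4.000e-03 -2.424e+00]
```

Released with no force left. Now I go straight up, then sideways clear of the view.

```bash
python3 -m handwheel '0 0 -0.1 0 0 0 1;0 0 -0.2 0 0 0 1;0 0 -0.3 0 0 0 1;0 0 -0.4 0 0 0 1;0 0 -0.4 0 0 0 1;0 0 -0.4 0 0 0 1;0 0 -0.4 0 0 0 1;0 0 -0.3 0 0 0 1;0 0 -0.2 0 0 0 1;0 0 0 0 0 0 1'
python3 go.py .5 -.2 .27
python3 -m handwheel '-0.3 0.2 0 0 0 0 1;-0.6 0.4 0 0 0 0 1;-0.8 0.6 0 0 0 0 1;-0.8 0.6 0 0 0 0 1;-0.8 0.6 0 0 0 0 1;-0.8 0.6 0 0 0 0 1;-0.6 0.4 0 0 0 0 1;-0.5 0.2 0 0 0 0 1;-0.2 0.1 0 0 0 0 1;0 0 0 0 0 0 1'
python3 - <<'E'
from station import capture,telemetry
from h import *
print(telemetry.observe()["tcp_pos"],telemetry.observe()["ft_force"])
for n in("scene","top"):
    p,d=capture(n);cv2.imwrite(f"pics/{n}7.png",p);W=cloud(n,d)
    l=(abs(W[...,0]-.553)<.07)&(abs(W[...,1]-.0145)<.07)&(d>0)&(W[...,2]>.086)&(W[...,2]<.098)
    P=W[l];print(n,len(P),P.min(0).round(4),P.max(0).round(4),((P.min(0)+P.max(0))/2).round(4))
    c=P.mean(0);u,s,v=np.linalg.svd(P-c,full_matrices=False);print("lid normal",v[2].round(3))
    m=(abs(W[...,0]-.57)<.08)&(abs(W[...,1]-.21)<.08)&(W[...,2]>.13)&(W[...,2]<.14);Q=W[m];print("pot",Q.min(0).round(3),Q.max(0).round(3))
E
```

```text
clock: 11.95
tcp_pos: [0.5536, 0.0143, 0.2655]
tool_rot: [0.001, 0.858, 0.513, 0.001]
ft_force: [-0.7, -0.3, 0.2]
width: 0.998
t 11.95 tcp [0.5536 0.0143 0.2655] F [-0.7 -0.3  0.2] w 0.998 q [-0.13  0.26  0.1   1.42 -0.    1.94]
xyaw 61.78 zaxis [ 2.7e-03 -4.0e-04 -1.0e+00]
shift units [-4.284  1.082 -0.092]
clock: 12.95
tcp_pos: [0.5881, -0.3121, 0.2626]
tool_rot: [-0.001, 0.859, 0.513, -0.0]
ft_force: [-0.5, 0.6, 0.4]
width: 1.001
[ 0.58807195 -0.31209781  0.26261519] [-0.52554227  0.63293206  0.3795782 ]
scene 996 [ 0.5057 -0.0341  0.0861] [0.604  0.0628 0.0974] [0.5549 0.0144 0.0918]
lid normal [-0.008 -0.009 -1.   ]
pot [0.52  0.171 0.13 ] [0.617 0.269 0.138]
top 1429 [ 0.5045 -0.0357  0.0871] [0.6002 0.0602 0.0979] [0.5523 0.0123 0.0925]
lid normal [ 0.003  0.001 -1.   ]
pot [0.517 0.17  0.13 ] [0.613 0.267 0.139]
```

View pics/scene7.png

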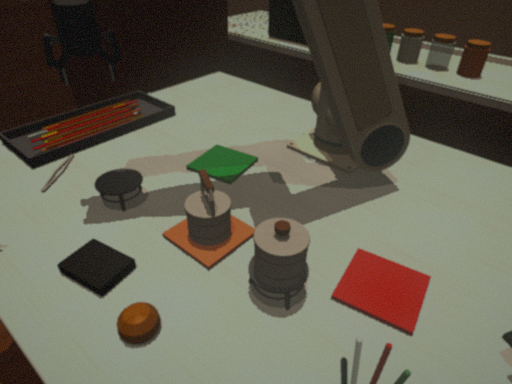

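View pics/top7.png

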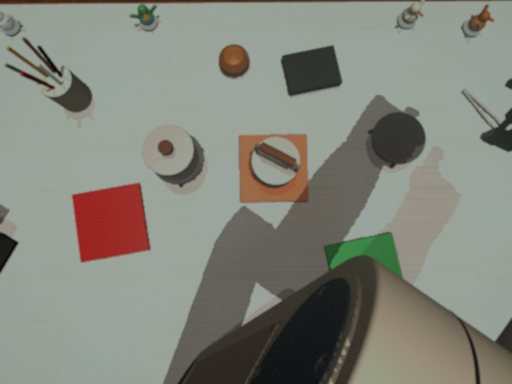

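Both views show the canister standing upright and centred on the tile, at scene (208,218) and top (276,162). The pot has not moved and the gripper is clear, so I hand the job in.

```bash
python3 -c "
from station import env
print(env.close_job())"
```

```text
the job is handed in; nothing more can be done
None
```

I gripped the canister by its wooden bar, lifted it off its stand, carried it over and set it down in the middle of the terracotta tile. Then I opened the gripper, backed off straight up and moved clear, and handed the job in at about 13 s.

**Last checks:**
- **Placing:** the canister's centre is at about (0.552–0.555, 0.012–0.014), against a tile centre of (0.553, 0.0145), so it is within about 3 mm.
- **Upright:** the lid is level within about 1°, at about the height expected for standing on the tile.
- **Pot:** it has not moved, as far as the pictures show.
- **Robot:** the gripper is open and touching nothing. The highest reading while setting down was 9.4 N, about 14 N of push on the tile including the canister's weight.

**One disagreement:** while the canister was still hanging, a lid position I read off by eye in the scene view came out about 10 mm off. The depth checks after set-down, including those from both cameras once the arm was clear, did not bear it out.

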